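Sweep the loose nuts off the fixture plate into the catch tray

TASK

Clear the loose nuts off the fixture plate: using the fingertips as a broom, sweep all three hexagon nuts along the plate and over its edge into the open catch tray beside it. Push them only: do not pinch them, pick them up or press hard on them. Leave the tube spacer and the round fitting standing where they are on the plate.

Things in the scene. Friction and masses are not known exactly. Their poses are not given: they have to be found in the camera images.
- plate_top (a point): Centre of the top face of the fixture plate, a fixed dark steel plate with small holes, its top 45 mm above the table and flat, with no rim. 260 mm along its x, 300 mm along its y. Its yaw varies by up to 0.2 rad. The catch tray stands against one of its two ends (+y or -y, varies); a fixed stack of flat metal blanks, 90 mm wide and 40 mm high, stands at the other.
- tray: Fixed open aluminium catch tray, 250 mm along its x, 110 mm along its y, 36 mm high (rim 9 mm below the plate's top), walls and floor 3 mm. Origin: centre of its underside, on the table. Its axes are parallel to the plate's; its centre lies 207 mm from the plate's centre along the plate's +y or -y, so there is a 2 mm gap between plate and tray.
- nut_a: M20 steel hexagon nut, bright, 30 mm across flats, 34.6 mm across corners, 16 mm tall, about 64 g, dark bore; lying flat and loose on the fixture plate at the start, any yaw. Origin: the centre of its underside as it lies at the start.
- nut_b: M20 steel hexagon nut, bright, 30 mm across flats, 34.6 mm across corners, 16 mm tall, about 64 g, dark bore; lying flat and loose on the fixture plate at the start, any yaw. Origin: the centre of its underside as it lies at the start.
- nut_c: M20 steel hexagon nut, bright, 30 mm across flats, 34.6 mm across corners, 16 mm tall, about 64 g, dark bore; lying flat and loose on the fixture plate at the start, any yaw. Origin: the centre of its underside as it lies at the start.
- spacer: Bystander: steel tube spacer standing upright on the plate towards its +x side, 36 mm outside diameter, 24 mm bore, 45 mm tall, loose. Origin: centre of its underside.
- fitting: Bystander: round steel fitting with a domed foot 48 mm in diameter and a narrow neck, 42 mm tall, loose, standing on the plate towards its +x side. Origin: centre of its underside.

How it is judged:
At the end, for the whole second after the job is handed in: All three nuts (their origins) lie within the tray's outline (250 x 110 mm) and below its rim (36 mm), at rest (under 20 mm/s); spacer and fitting are within 10 mm of where they were, upright within 0.1 rad (x of nut_a in the frame of tray between -0.125 and 0.125 m and y of nut_a in the frame of tray between -0.055 and 0.055 m and z of each of nut_a, nut_b, nut_c in the frame of tray below 0.036 m and linear speed of each of nut_a, nut_b, nut_c below 0.02 m/s and x of nut_b in the frame of tray between -0.125 and 0.125 m and y of nut_b in the frame of tray between -0.055 and 0.055 m and x of nut_c in the frame of tray between -0.125 and 0.125 m and y of nut_c in the frame of tray between -0.055 and 0.055 m and distance of each of spacer, fitting from where it was at the start of the episode below 0.01 m and angle between each of spacer, fitting's own z axis and vertical below 0.1 rad); the robot touches nothing.
It fails at once if a nut is lifted (its origin more than 35 mm above the plate's top) (height (world z) of any of nut_a, nut_b, nut_c above 0.08 m).
It fails at once if a nut is pinched or pressed hard by the fingers (over 18 N) (contact force between the fingers and nut_a above 18 N or contact force between the fingers and nut_b above 18 N or contact force between the fingers and nut_c above 18 N).
It fails at once if the spacer or the fitting is moved by more than 15 mm (distance of any of spacer, fitting from where it was at the start of the episode above 0.015 m).
It also fails if it takes over 56 s, if anything falls off the work surface, if the arm or the gripper's body presses on something with over 40 N, if the wrist force passes 120 N, or if a joint passes its speed limit or range.

ROBOT

A 6-joint arm with a two-finger parallel gripper is mounted at the origin on the work surface. World frame = base frame: x ahead of the robot, y to its left, z up, the work surface at z = 0. Lengths are in m, angles in rad, forces in N, time in s.
With the tool pointing down it reaches from about 0.225 to 0.725 m from the base axis. Payload 3.1 kg.
Tool frame: the origin (TCP) lies at the very end of the fingers, on their centre line; the grasp point (between the pads) lies env.grip_point_offset behind it (env.grip_point_offset is the distance from the TCP to the grasp point, in m); y points along the fingers, x is the direction in which the jaws open and shut, and the axes are right-handed (so a half turn about y gives the same grasp; the last joint's range is limited). The gripper opens to 85 mm and grips with 20 to 120 N. Pads are 22 mm wide; open, the fingers measure 114 mm over their backs; the gripper's body (76 mm by 85 mm) begins 54 mm behind the grasp point. The pads swing forward as they close: fully open they stand 13 mm farther back than shut.
Start: joints at [-1.298, 0.048, 0.099, 1.622, 0, 1.443], TCP at [0.205, -0.483, 0.231] pointing down, gripper open.
Joint ranges: [-2.91, 2.91], [-0.99, 1.94], [-1.21, 1.42], [-2.12, 2.29], [-1.49, 1.47], [-3.14, 3.14]. Speed limits (rad/s): [2.79, 2.79, 3.14, 3.14, 3.14, 3.14].

INTERFACE

Orientations are given as a rotation vector (axis times angle).
In Python, from station import env, eyes, job_done gives the robot as it stands.
- The arm moves only by the tool servo_tool, never from a script. Its argument "steps" is a list of rows, each an object of numbers: "hand": the closure in counts, from 0 (fully open) to 255 (shut); "tx", "ty", "tz": the shift along the tool's x, y, z in units of 30 mm (1.0 is 30 mm); "twist": the turn about the tool's y in units of 6 degrees (1.0 is 6 degrees). In form: [{"hand": .., "tx": .., "ty": .., "tz": .., "twist": ..}, ...]. A call has 1 to 12 rows; each row is the pose to reach, as a shift and turn from the pose commanded when the call began, along the tool's axes at that moment; what a row does not reach only later rows make up. A row lasts 1/10 s, in which the tool goes at most 50 mm and 8.59 degrees, less where a joint would pass 70% of its speed; a pose out of reach is approached as far as the arm can. A call with a gripper value outside its range is refused whole. The fingers move at their own pace and stop on an object; the grip force is fixed at half the most. Time passes only in rows, so rows that repeat a pose let the fingers close. It gives the time, the measured TCP pose, the force and the opening at its end, in the units of the state.
- env.sense(): the state, without advancing time (a new reading comes with each control period).
- eyes.get_image(name): name is "side" or "top"; returns a dict with "frame" (420x560x3 uint8, blue, green, red), "camera_matrix" (3x3 intrinsics, pixels), "view" (4x4, takes a point from world to camera coordinates). Camera axes: x right, y down, z forward; pixel columns grow to the right and rows downward; lengths in m; the calibration is good to about 2 mm. A picture is of the moment at which its call begins. There is no depth.
- job_done(): hands the job in, once; it reports no verdict.
Trained networks look in the newest picture that a camera, given by its name, has taken for a name from the list of things; names that differ only in an ending like _2 or _b are one class to them, and where a whole thing is asked for, a point or a joint stands for the part that bears it (a point fixed in the world has none). Each returns a list of dicts, best first, with "confidence" (0 to 1); they miss things now and then, are a little off and sometimes report something else, mostly with a low value. They report only what shows in the picture. A call takes as long as a camera call.
- eyes.boxes_of(camera, name): "rect" ([centre column, centre row, width, height] in pixels, round what is visible of it).
- eyes.regions_of(camera, name): "pixels" (420x560 bool, what is visible of it) and "rect" ([centre column, centre row, width, height] in pixels, round what is visible of it).
- eyes.spot_point(camera, name): "point" ([column, row] in pixels: a listed point, or the origin of a listed thing).
The state is a dict: "clock": time; "joints": joint angles; "joint_velocities": joint speeds; "joint_efforts": joint torques, N m; "tool_pos": TCP position; "tcp_rot": TCP orientation; "wrist_force": force on the tool from outside, world axes, zero at the start; "wrist_torque": the same for the moment, N m; "gripper_width": finger opening in m.
Only numpy, scipy, OpenCV 4.12 (cv2) and the standard library are available. Lean on these libraries where they do the work, as an engineer would, in place of code of your own. Each camera call takes 0.05 s, during which the arm holds its last target.

## Working session

There is one attempt and no reset: what is moved stays moved. The work goes in short steps, Python scripts to look and compute and a tool call to move; the robot and the scene stay as the last step left them, time stands still between calls to the robot, and variables do not carry over. Pictures are saved under pics/ and viewed, and the job is handed in when it is done.

Besides the shell and the picture viewer there is one more tool, called in YAML: its name, and indented under it one key for each argument. servo_tool: Moves the arm, as the interface text tells. Its arguments: {"type":"object","properties":{"steps":{"type":"array","items":{"type":"object","properties":{"hand":{"type":"number"},"tx":{"type":"number"},"ty":{"type":"number"},"tz":{"type":"number"},"twist":{"type":"number"}}}}},"required":["steps"]}

```bash
mkdir -p pics; ls
python3 - <<'E'
from station import env, eyes
import cv2
s=env.sense(); print(s['clock'],s['tool_pos'],s['tcp_rot'],s['gripper_width'],env.grip_point_offset)
for n in('top','side'):
    im=eyes.get_image(n); cv2.imwrite(f'pics/{n}0.png',im['frame']); print(n,im['camera_matrix'].tolist(),im['view'].round(4).tolist())
    for t in('plate_top','tray','nut_a','spacer','fitting'):
        print(t,[(round(d['confidence'],2),[round(float(v),1) for v in d['point']]) for d in eyes.spot_point(n,t)][:5])
E
```

```text
pics
0.0 [ 0.2046561  -0.4828034   0.23012969] [-1.37100312  0.91033917 -0.90742695] 0.08512499887201407 0.0187
top [[395.40644762619235, 0.0, 282.23371234249004], [0.0, 395.40644762619235, 210.53131115860083], [0.0, 0.0, 1.0]] [[0.2229, -0.9748, 0.0013, -0.1017], [-0.953, -0.2182, -0.2101, 0.5669], [0.2051, 0.0456, -0.9777, 0.5814], [0.0, 0.0, 0.0, 1.0]]
plate_top [(0.91, [277.5, 232.5])]
tray [(0.6, [391.0, 283.9])]
nut_a [(0.79, [343.7, 247.7]), (0.53, [230.1, 212.7]), (0.52, [268.9, 273.2])]
spacer [(0.94, [331.0, 195.3])]
fitting [(0.65, [263.4, 169.4])]
side [[408.5934397664282, 0.0, 285.8035473685503], [0.0, 408.5934397664282, 205.52119384689283], [0.0, 0.0, 1.0]] [[0.761, -0.6485, 0.02, -0.4485], [-0.3199, -0.4018, -0.858, 0.2559], [0.5644, 0.6466, -0.5132, 0.3423], [0.0, 0.0, 0.0, 1.0]]
plate_top [(0.83, [252.7, 229.1]), (0.35, [329.2, 338.7])]
tray [(0.8, [329.9, 335.1])]
nut_a [(0.74, [234.7, 202.4]), (0.72, [297.9, 260.6]), (0.68, [215.5, 247.1])]
spacer [(0.68, [320.3, 230.3])]
fitting [(0.61, [281.0, 195.9])]
```

View pics/top0.png

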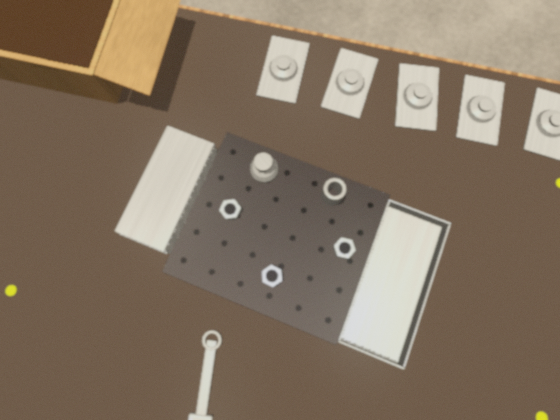

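View pics/side0.png

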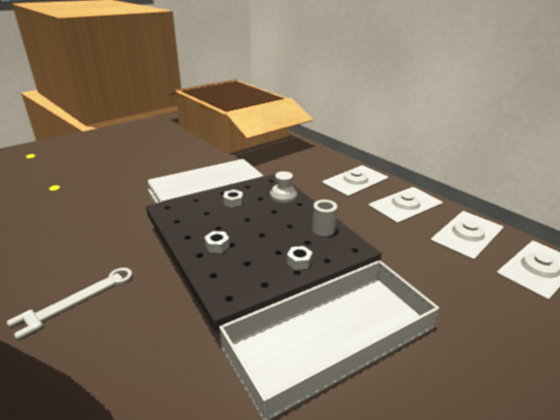

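```bash
cat > h.py <<'E'
from station import env, eyes
import numpy as np, cv2
from scipy.spatial.transform import Rotation as R
def ray(im,px,z):
    K=im['camera_matrix'];V=np.array(im['view']);Rc=V[:3,:3];c=-Rc.T@V[:3,3]
    d=Rc.T@np.linalg.inv(K)@np.array([px[0],px[1],1.]); return c+d*(z-c[2])/d[2]
def proj(im,p):
    V=im['view'];q=V[:3,:3]@np.asarray(p)+V[:3,3];u=im['camera_matrix']@q;return u[:2]/u[2]
E
python3 - <<'E'
from h import *
for n in('top','side'):
    im=eyes.get_image(n)
    for t,z in(('plate_top',.045),('tray',0),('nut_a',.045),('spacer',.045),('fitting',.045)):
        for d in eyes.spot_point(n,t)[:3]: print(n,t,round(d['confidence'],2),ray(im,d['point'],z).round(4))
s=env.sense();print(R.from_rotvec(s['tcp_rot']).as_matrix().round(3))
E
```

```text
top plate_top 0.82 [0.5418 0.0311 0.045 ]
top tray 0.86 [ 0.5046 -0.1772  0.    ]
top nut_a 0.88 [ 0.5367 -0.0821  0.045 ]
top nut_a 0.8 [0.5569 0.1153 0.045 ]
top nut_a 0.8 [0.4687 0.0227 0.045 ]
top spacer 0.87 [ 0.6228 -0.0482  0.045 ]
top fitting 0.83 [0.6433 0.0795 0.045 ]
side plate_top 0.74 [0.5384 0.0267 0.045 ]
side tray 0.69 [ 0.5097 -0.1796  0.    ]
side nut_a 0.96 [ 0.5434 -0.0866  0.045 ]
side nut_a 0.94 [0.469 0.013 0.045]
side nut_a 0.6 [0.5578 0.1036 0.045 ]
side spacer 0.7 [ 0.6207 -0.0503  0.045 ]
side fitting 0.73 [0.6381 0.0712 0.045 ]
[[ 0.39   0.     0.921]
 [-0.921 -0.     0.39 ]
 [ 0.    -1.     0.   ]]
```

The top view shows the tray at the plate's lower right (-y end). The nuts are at about (344,248), (230,209) and (272,276), the spacer at (335,188) and the fitting at (263,166). Next I'll refine the positions and the plate yaw.

Run:
```python
from h import *
for n in('top','side'):
    im=eyes.get_image(n)
    for t,z,k in(('nut_a',.053,3),('spacer',.0675,1),('fitting',.06,1)):
        for d in eyes.regions_of(n,t)[:k]:
            m=d['pixels'];ys,xs=np.nonzero(m); r=d['rect']
            print(n,t,round(d['confidence'],2),len(xs),ray(im,r[:2],z)[:2].round(4),ray(im,(xs.mean(),ys.mean()),z)[:2].round(4))
    for t,z in(('tray',.036),('plate_top',.045)):
        for d in eyes.regions_of(n,t)[:1]:
            m=d['pixels'].astype('uint8');c=max(cv2.findContours(m,0,2)[0],key=cv2.contourArea)[:,0,:]
            w=np.array([ray(im,p,z)[:2] for p in c],np.float32)
            print(n,t,cv2.minAreaRect(w),cv2.boxPoints(cv2.minAreaRect(w)).round(3).tolist())
    # plate dark edge corners by hand
    if n=='top':
        for p in((228,134),(166,269),(338,340),(388,196),(388,201),(449,222),(405,366),(341,342)): print(p,ray(im,p,.045 if p[0]<389 and p!=(388,201) and p!=(341,342) else .036)[:2].round(4))
```

```text
top nut_a 0.87 307 [0.47   0.0229] [0.4699 0.021 ]
top nut_a 0.79 334 [ 0.5385 -0.0833] [ 0.5386 -0.0829]
top nut_a 0.52 340 [0.558  0.1103] [0.5595 0.1107]
top spacer 0.59 475 [ 0.6233 -0.0478] [ 0.6232 -0.0464]
top fitting 0.58 634 [0.6406 0.0743] [0.6396 0.0735]
top tray ((0.509039580821991, -0.1772601455450058), (0.11190945655107498, 0.25115343928337097), 80.78652954101562) [[0.37599998712539673, -0.21199999749660492], [0.6240000128746033, -0.2529999911785126], [0.6420000195503235, -0.1420000046491623], [0.39399999380111694, -0.10199999809265137]]
top plate_top ((0.5417436361312866, 0.0266878604888916), (0.30032917857170105, 0.2604336440563202), 80.69214630126953) [[0.3889999985694885, -0.10000000149011612], [0.6460000276565552, -0.14300000667572021], [0.6949999928474426, 0.15399999916553497], [0.43799999356269836, 0.19599999487400055]]
(228, 134) [0.6899 0.15  ]
(166, 269) [0.4429 0.189 ]
(338, 340) [ 0.3973 -0.1023]
(388, 196) [ 0.6424 -0.1393]
(388, 201) [ 0.6366 -0.1427]
(449, 222) [ 0.6237 -0.2485]
(405, 366) [ 0.382  -0.2128]
(341, 342) [ 0.3948 -0.1089]
side nut_a 0.87 427 [0.4677 0.0101] [0.4708 0.0176]
side nut_a 0.69 235 [0.5604 0.1018] [0.5604 0.1084]
side nut_a 0.61 475 [ 0.5398 -0.0844] [ 0.54   -0.0845]
side spacer 0.88 752 [ 0.6167 -0.0552] [ 0.6227 -0.049 ]
side fitting 0.84 584 [0.6424 0.0739] [0.6431 0.0728]
side tray ((0.5027521848678589, -0.1884326934814453), (0.12965111434459686, 0.2594713568687439), 80.69754791259766) [[0.36399999260902405, -0.23100000619888306], [0.6200000047683716, -0.27300000190734863], [0.640999972820282, -0.14499999582767487], [0.38499999046325684, -0.10300000011920929]]
side plate_top ((0.538381814956665, 0.017240867018699646), (0.3184055685997009, 0.26574403047561646), 80.9068603515625) [[0.38199999928474426, -0.11900000274181366], [0.6439999938011169, -0.16099999845027924], [0.6949999928474426, 0.15299999713897705], [0.4320000112056732, 0.19499999284744263]]
```

servo_tool:
  steps:
    - {"hand": 215, "tx": -9.26, "tz": 16.26, "ty": 1.5, "twist": -9.63}
    - {"hand": 215, "tx": -9.26, "tz": 16.26, "ty": 1.5, "twist": -9.63}
    - {"hand": 215, "tx": -9.26, "tz": 16.26, "ty": 1.5, "twist": -9.63}
    - {"hand": 215, "tx": -9.26, "tz": 16.26, "ty": 1.5, "twist": -9.63}
    - {"hand": 215, "tx": -9.26, "tz": 16.26, "ty": 1.5, "twist": -9.63}
    - {"hand": 215, "tx": -9.26, "tz": 16.26, "ty": 1.5, "twist": -9.63}
    - {"hand": 215, "tx": -9.26, "tz": 16.26, "ty": 1.5, "twist": -9.63}
    - {"hand": 215, "tx": -9.26, "tz": 16.26, "ty": 1.5, "twist": -9.63}
    - {"hand": 215, "tx": -9.26, "tz": 16.26, "ty": 1.5, "twist": -9.63}
    - {"hand": 215, "tx": -9.26, "tz": 16.26, "ty": 1.5, "twist": -9.63}
    - {"hand": 215, "tx": -9.26, "tz": 16.26, "ty": 1.5, "twist": -9.63}
    - {"hand": 215, "tx": -9.26, "tz": 16.26, "ty": 1.5, "twist": -9.63}

```text
clock: 3.0
tool_pos: [0.5473, -0.0332, 0.1853]
tcp_rot: [-1.566, 0.123, -0.123]
wrist_force: [0.8, -0.7, -0.3]
gripper_width: 0.013
```

```bash
cat >> h.py <<'E'
C=np.array([.5417,.0267]);th=np.radians(-9.25);ex=np.array([np.cos(th),np.sin(th)]);ey=np.array([-np.sin(th),np.cos(th)])
def pf(w): d=np.asarray(w)[:2]-C; return np.array([d@ex,d@ey]).round(4)
def st():
    s=env.sense();M=R.from_rotvec(s['tcp_rot']).as_matrix()
    print('t',round(s['clock'],2),'plate xy',pf(s['tool_pos']),'z',round(s['tool_pos'][2],4),'yaw err deg',np.degrees(np.arctan2(M[1,0],M[0,0])-th).round(2),'grip',round(s['gripper_width'],4),'F',np.round(s['wrist_force'],1))
    return s
def look(n):
    import os
    for c in('top','side'):
        im=eyes.get_image(c);cv2.imwrite(f'pics/{c}{n}.png',im['frame'])
        for z,t in((.053,'nut_a'),(.0675,'spacer'),(.06,'fitting')):
            for d in eyes.regions_of(c,t)[:3]:
                ys,xs=np.nonzero(d['pixels']);print(c,t,round(d['confidence'],2),[int(xs.mean()),int(ys.mean())],pf(ray(im,(xs.mean(),ys.mean()),z)))
E
python3 -c "
from h import *
st()"
```

```text
t 3.0 plate xy [ 0.0151 -0.0582] z 0.1853 yaw err deg 0.3 grip 0.013 F [ 0.8 -0.7 -0.3]
```

servo_tool:
  steps:
    - {"hand": 215, "ty": 1.5}
    - {"hand": 215, "ty": 2.9}
    - {"hand": 215, "ty": 3.8}
    - {"hand": 215, "ty": 4.3}
    - {"hand": 215, "ty": 4.5}
    - {"hand": 215, "ty": 4.5}
    - {"hand": 215, "ty": 4.5}

```text
invalid input
```

```bash
python3 -c "
from h import *
st();look(1)"
```

```text
t 3.0 plate xy [ 0.0151 -0.0582] z 0.1853 yaw err deg 0.3 grip 0.013 F [ 0.8 -0.7 -0.3]
side nut_a 0.76 [298, 257] [ 0.0154 -0.1108]
side nut_a 0.59 [232, 198] [0.0054 0.0834]
side spacer 0.74 [323, 217] [ 0.0923 -0.0606]
side fitting 0.57 [282, 188] [0.0924 0.061 ]
side fitting 0.3 [251, 247] [-0.0349 -0.0663]
```

View pics/side1.png

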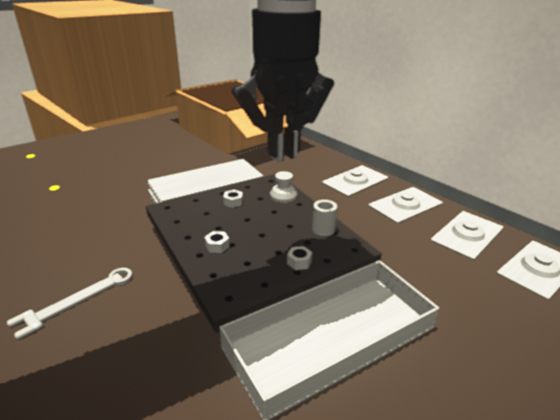

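The side view shows the gripper hovering above the plate with its fingers nearly shut, and all the objects undisturbed. The move was refused, so each row probably needs every field.

servo_tool:
  steps:
    - {"hand": 215, "tx": 0, "ty": 1.5, "tz": 0, "twist": 0}
    - {"hand": 215, "tx": 0, "ty": 2.9, "tz": 0, "twist": 0}
    - {"hand": 215, "tx": 0, "ty": 3.8, "tz": 0, "twist": 0}
    - {"hand": 215, "tx": 0, "ty": 4.3, "tz": 0, "twist": 0}
    - {"hand": 215, "tx": 0, "ty": 4.5, "tz": 0, "twist": 0}
    - {"hand": 215, "tx": 0, "ty": 4.5, "tz": 0, "twist": 0}

```text
clock: 4.0
tool_pos: [0.5455, -0.0378, 0.0515]
tcp_rot: [-1.567, 0.127, -0.128]
wrist_force: [0.8, 0.2, 0.8]
gripper_width: 0.0136
```

```bash
python3 -c "
from h import *
st();look(2)"
```

```text
t 4.0 plate xy [ 0.0142 -0.063 ] z 0.0515 yaw err deg -0.05 grip 0.0136 F [0.8 0.2 0.8]
top fitting 0.77 [261, 166] [0.0891 0.0665]
side nut_a 0.82 [299, 257] [ 0.0161 -0.1102]
side nut_a 0.56 [216, 241] [-0.0685 -0.02  ]
side nut_a 0.55 [231, 198] [0.003  0.0832]
side spacer 0.59 [323, 217] [ 0.0915 -0.0618]
```

View pics/side2.png

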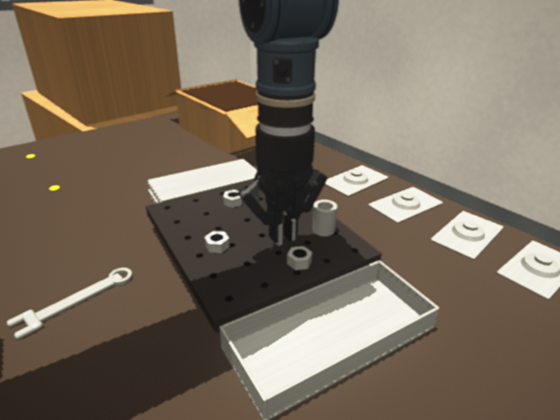

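servo_tool:
  steps:
    - {"hand": 215, "tx": 0, "ty": 0, "tz": -0.2, "twist": 0}
    - {"hand": 215, "tx": 0, "ty": 0, "tz": -0.4, "twist": 0}
    - {"hand": 215, "tx": 0, "ty": 0, "tz": -0.55, "twist": 0}
    - {"hand": 215, "tx": 0, "ty": 0, "tz": -0.7, "twist": 0}
    - {"hand": 215, "tx": 0, "ty": 0, "tz": -0.9, "twist": 0}
    - {"hand": 215, "tx": 0, "ty": 0, "tz": -1.1, "twist": 0}
    - {"hand": 215, "tx": 0, "ty": 0, "tz": -1.3, "twist": 0}
    - {"hand": 215, "tx": 0, "ty": 0, "tz": -1.5, "twist": 0}
    - {"hand": 215, "tx": 0, "ty": 0, "tz": -1.7, "twist": 0}
    - {"hand": 215, "tx": 0, "ty": 0, "tz": -1.9, "twist": 0}
    - {"hand": 215, "tx": 0, "ty": 0, "tz": -2.1, "twist": 0}
    - {"hand": 215, "tx": 0, "ty": 0, "tz": -2.3, "twist": 0}

```text
clock: 5.6
tool_pos: [0.5345, -0.1059, 0.0515]
tcp_rot: [-1.567, 0.127, -0.127]
wrist_force: [-0.3, -0.5, 0.5]
gripper_width: 0.0135
```

servo_tool:
  steps:
    - {"hand": 215, "tx": 0, "ty": 0, "tz": -0.2, "twist": 0}
    - {"hand": 215, "tx": 0, "ty": 0, "tz": -0.4, "twist": 0}
    - {"hand": 215, "tx": 0, "ty": 0, "tz": -0.6, "twist": 0}
    - {"hand": 215, "tx": 0, "ty": 0, "tz": -0.7, "twist": 0}

```text
clock: 6.0
tool_pos: [0.531, -0.1268, 0.0513]
tcp_rot: [-1.567, 0.127, -0.127]
wrist_force: [0.2, 0.1, 0.2]
gripper_width: 0.0134
```

```bash
python3 -c "
from h import *
st();look(3)"
```

```text
t 6.0 plate xy [ 0.0141 -0.1533] z 0.0513 yaw err deg -0.04 grip 0.0134 F [0.2 0.1 0.2]
top nut_a 0.78 [230, 209] [0.0045 0.0867]
top nut_a 0.54 [271, 275] [-0.0693 -0.0176]
top spacer 0.66 [333, 191] [ 0.0923 -0.0593]
top fitting 0.85 [264, 167] [0.0892 0.0614]
side nut_a 0.78 [216, 242] [-0.0688 -0.0207]
side nut_a 0.59 [331, 319] [-0.013  -0.2245]
side nut_a 0.55 [232, 197] [0.0052 0.0851]
side fitting 0.91 [281, 188] [0.0911 0.0631]
```

View pics/side3.png

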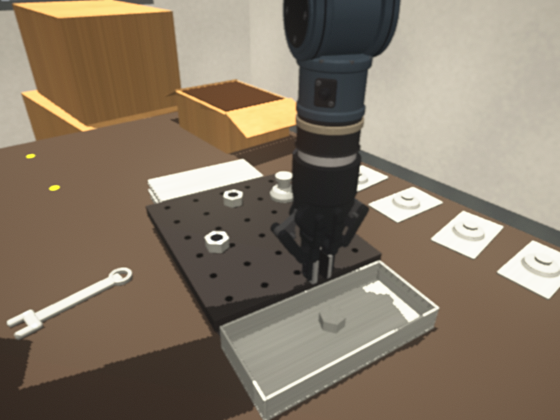

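The side view shows the first nut lying in the tray at about (332,319), with everything else in place. Next is nut c.

servo_tool:
  steps:
    - {"hand": 215, "tx": 0, "ty": -1.3, "tz": 0, "twist": 0}
    - {"hand": 215, "tx": -1.2, "ty": -1.3, "tz": 1.0, "twist": 0}
    - {"hand": 215, "tx": -2.3, "ty": -1.3, "tz": 2.2, "twist": 0}
    - {"hand": 215, "tx": -2.77, "ty": -1.3, "tz": 3.7, "twist": 0}
    - {"hand": 215, "tx": -2.77, "ty": -1.3, "tz": 5.2, "twist": 0}
    - {"hand": 215, "tx": -2.77, "ty": -1.3, "tz": 6.15, "twist": 0}
    - {"hand": 215, "tx": -2.77, "ty": -1.3, "tz": 6.15, "twist": 0}
    - {"hand": 215, "tx": -2.77, "ty": -1.3, "tz": 6.15, "twist": 0}
    - {"hand": 215, "tx": -2.77, "ty": -0.6, "tz": 6.15, "twist": 0}
    - {"hand": 215, "tx": -2.77, "ty": -0.1, "tz": 6.15, "twist": 0}
    - {"hand": 215, "tx": -2.77, "ty": 0, "tz": 6.15, "twist": 0}
    - {"hand": 215, "tx": -2.77, "ty": 0, "tz": 6.15, "twist": 0}

```text
clock: 7.6
tool_pos: [0.4781, 0.0684, 0.0507]
tcp_rot: [-1.567, 0.13, -0.127]
wrist_force: [0.9, -0.5, 0.7]
gripper_width: 0.0132
```

```bash
python3 -c "
from h import *
st();look(4)"
```

```text
t 7.6 plate xy [-0.0695  0.0309] z 0.0507 yaw err deg -0.1 grip 0.0132 F [ 0.9 -0.5  0.7]
top nut_a 0.86 [385, 270] [ 0.0067 -0.1817]
top nut_a 0.74 [271, 275] [-0.0692 -0.0179]
top spacer 0.76 [333, 191] [ 0.0925 -0.0598]
top fitting 0.67 [269, 168] [0.0918 0.0535]
side nut_a 0.8 [216, 241] [-0.0679 -0.0205]
side nut_a 0.76 [233, 199] [0.0053 0.08  ]
side nut_a 0.69 [331, 318] [-0.0126 -0.2238]
side spacer 0.91 [323, 217] [ 0.0921 -0.0615]
side fitting 0.91 [283, 188] [0.0926 0.0613]
```

View pics/side4.png

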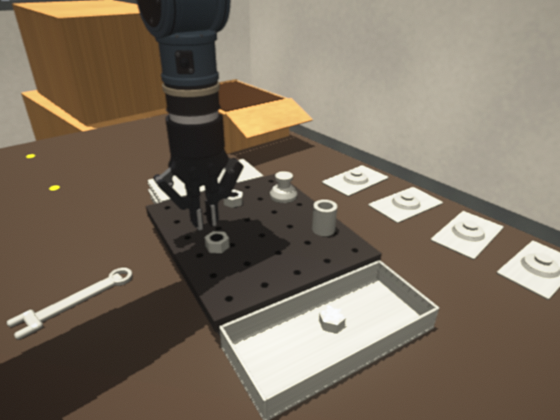

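The fingers are behind nut c at (216,241), so I'll sweep it now.

servo_tool:
  steps:
    - {"hand": 215, "tx": 0, "ty": 0, "tz": -0.2, "twist": 0}
    - {"hand": 215, "tx": 0, "ty": 0, "tz": -0.4, "twist": 0}
    - {"hand": 215, "tx": 0, "ty": 0, "tz": -0.55, "twist": 0}
    - {"hand": 215, "tx": 0, "ty": 0, "tz": -0.7, "twist": 0}
    - {"hand": 215, "tx": 0, "ty": 0, "tz": -0.9, "twist": 0}
    - {"hand": 215, "tx": 0, "ty": 0, "tz": -1.1, "twist": 0}
    - {"hand": 215, "tx": 0, "ty": 0, "tz": -1.3, "twist": 0}
    - {"hand": 215, "tx": 0, "ty": 0, "tz": -1.5, "twist": 0}
    - {"hand": 215, "tx": 0, "ty": 0, "tz": -1.7, "twist": 0}
    - {"hand": 215, "tx": 0, "ty": 0, "tz": -1.9, "twist": 0}
    - {"hand": 215, "tx": 0, "ty": 0, "tz": -2.1, "twist": 0}
    - {"hand": 215, "tx": 0, "ty": 0, "tz": -2.3, "twist": 0}

```text
clock: 9.2
tool_pos: [0.4676, 0.0008, 0.0513]
tcp_rot: [-1.567, 0.127, -0.127]
wrist_force: [0.9, 0.4, 0.7]
gripper_width: 0.0133
```

servo_tool:
  steps:
    - {"hand": 215, "tx": 0, "ty": 0, "tz": -0.2, "twist": 0}
    - {"hand": 215, "tx": 0, "ty": 0, "tz": -0.4, "twist": 0}
    - {"hand": 215, "tx": 0, "ty": 0, "tz": -0.6, "twist": 0}
    - {"hand": 215, "tx": 0, "ty": 0, "tz": -0.8, "twist": 0}
    - {"hand": 215, "tx": 0, "ty": 0, "tz": -1.0, "twist": 0}
    - {"hand": 215, "tx": 0, "ty": 0, "tz": -1.2, "twist": 0}
    - {"hand": 215, "tx": 0, "ty": 0, "tz": -1.4, "twist": 0}
    - {"hand": 215, "tx": 0, "ty": 0, "tz": -1.6, "twist": 0}

```text
clock: 10.0
tool_pos: [0.4598, -0.0466, 0.0513]
tcp_rot: [-1.567, 0.127, -0.127]
wrist_force: [-0.6, 0.1, -0.5]
gripper_width: 0.0131
```

```bash
python3 -c "
from h import *
st();look(5)"
```

```text
t 10.0 plate xy [-0.069  -0.0855] z 0.0513 yaw err deg -0.01 grip 0.0131 F [-0.6  0.1 -0.5]
top nut_a 0.6 [230, 208] [0.0049 0.0868]
top spacer 0.32 [230, 208] [0.0031 0.0837]
top fitting 0.92 [263, 167] [0.0888 0.0617]
side nut_a 0.83 [244, 278] [-0.0684 -0.1125]
side nut_a 0.76 [331, 318] [-0.013  -0.2238]
side spacer 0.95 [323, 217] [ 0.0921 -0.0611]
side spacer 0.2 [244, 278] [-0.0751 -0.1268]
side fitting 0.92 [284, 187] [0.0972 0.0641]
```

View pics/side5.png

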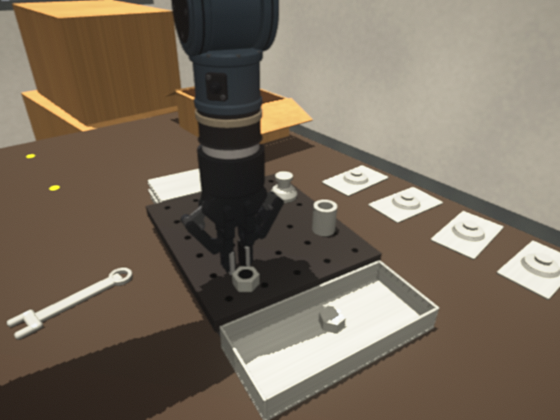

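Nut c is being pushed squarely at (244,278), so I'll continue over the edge.

servo_tool:
  steps:
    - {"hand": 215, "tx": 0, "ty": 0, "tz": -0.2, "twist": 0}
    - {"hand": 215, "tx": 0, "ty": 0, "tz": -0.4, "twist": 0}
    - {"hand": 215, "tx": 0, "ty": 0, "tz": -0.6, "twist": 0}
    - {"hand": 215, "tx": 0, "ty": 0, "tz": -0.8, "twist": 0}
    - {"hand": 215, "tx": 0, "ty": 0, "tz": -1.0, "twist": 0}
    - {"hand": 215, "tx": 0, "ty": 0, "tz": -1.2, "twist": 0}
    - {"hand": 215, "tx": 0, "ty": 0, "tz": -1.4, "twist": 0}
    - {"hand": 215, "tx": 0, "ty": 0, "tz": -1.6, "twist": 0}
    - {"hand": 215, "tx": 0, "ty": 0, "tz": -1.8, "twist": 0}
    - {"hand": 215, "tx": 0, "ty": 0, "tz": -2.0, "twist": 0}
    - {"hand": 215, "tx": 0, "ty": 0, "tz": -2.2, "twist": 0}
    - {"hand": 215, "tx": 0, "ty": 0, "tz": -2.3, "twist": 0}

```text
clock: 11.6
tool_pos: [0.4487, -0.1149, 0.0513]
tcp_rot: [-1.567, 0.127, -0.127]
wrist_force: [-0.1, -0.4, 0.1]
gripper_width: 0.0136
```

```bash
python3 -c "
from h import *
st();look(6)"
```

```text
t 11.6 plate xy [-0.069  -0.1547] z 0.0513 yaw err deg -0.04 grip 0.0136 F [-0.1 -0.4  0.1]
top nut_a 0.71 [387, 267] [ 0.0119 -0.1843]
top nut_a 0.69 [230, 208] [0.0049 0.0864]
top spacer 0.95 [333, 191] [ 0.0921 -0.0594]
top fitting 0.94 [263, 167] [0.089  0.0616]
side nut_a 0.56 [331, 319] [-0.0133 -0.2243]
side spacer 0.64 [323, 217] [ 0.0912 -0.0626]
```

View pics/side6.png

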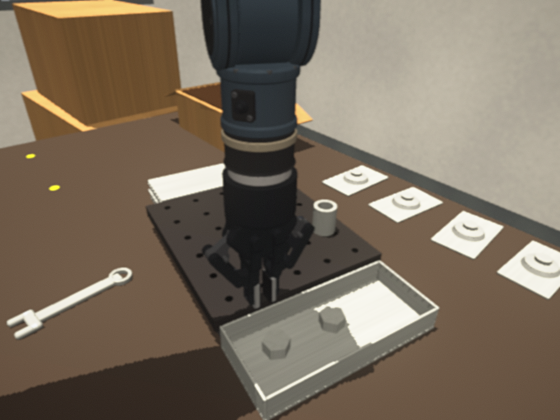

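The side view shows two nuts in the tray, at (277,346) and (332,319). I'll move behind nut b now.

servo_tool:
  steps:
    - {"hand": 215, "tx": 0, "ty": -1.3, "tz": 0, "twist": 0}
    - {"hand": 215, "tx": 0, "ty": -1.3, "tz": 1.2, "twist": 0}
    - {"hand": 215, "tx": 0, "ty": -1.3, "tz": 2.8, "twist": 0}
    - {"hand": 215, "tx": 0, "ty": -1.3, "tz": 4.4, "twist": 0}
    - {"hand": 215, "tx": 0, "ty": -1.3, "tz": 6.0, "twist": 0}
    - {"hand": 215, "tx": 0.3, "ty": -1.3, "tz": 7.6, "twist": 0}
    - {"hand": 215, "tx": 0.9, "ty": -1.3, "tz": 9.0, "twist": 0}
    - {"hand": 215, "tx": 1.8, "ty": -1.3, "tz": 9.55, "twist": 0}
    - {"hand": 215, "tx": 2.45, "ty": -1.3, "tz": 9.55, "twist": 0}
    - {"hand": 215, "tx": 2.45, "ty": -1.3, "tz": 9.55, "twist": 0}
    - {"hand": 215, "tx": 2.45, "ty": -1.3, "tz": 9.55, "twist": 0}

```text
clock: 13.1
tool_pos: [0.5669, 0.1568, 0.0899]
tcp_rot: [-1.567, 0.128, -0.126]
wrist_force: [0.0, 0.4, -0.5]
gripper_width: 0.0133
```

```bash
python3 -c "
from h import *
st();look(7)
for n in('top','side'):
    im=eyes.get_image(n)
    for d in eyes.regions_of(n,'nut_a'):
        ys,xs=np.nonzero(d['pixels']);p=(xs.mean(),ys.mean());print(n,np.round(p),d['confidence'],'floor',pf(ray(im,p,.011)))
st()"
```

```text
t 13.1 plate xy [0.004  0.1324] z 0.0899 yaw err deg -0.0 grip 0.0133 F [ 0.   0.4 -0.5]
top nut_a 0.82 [368, 316] [-0.0705 -0.1812]
top nut_a 0.77 [230, 209] [0.0043 0.0862]
top nut_a 0.67 [386, 270] [ 0.0069 -0.1829]
top fitting 0.87 [263, 167] [0.0892 0.0619]
top fitting 0.23 [395, 283] [-0.0076 -0.2022]
side nut_a 0.83 [232, 198] [0.0053 0.0842]
side nut_a 0.73 [275, 343] [-0.086  -0.2224]
side nut_a 0.6 [331, 318] [-0.0133 -0.224 ]
side spacer 0.78 [323, 217] [ 0.0919 -0.0615]
side fitting 0.66 [283, 188] [0.0919 0.0594]
top [231. 209.] 0.65 floor [0.0107 0.0946]
top [369. 317.] 0.65 floor [-0.0692 -0.1907]
top [386. 270.] 0.56 floor [ 0.0129 -0.1916]
side [276. 344.] 0.89 floor [-0.0683 -0.1921]
side [232. 198.] 0.66 floor [0.0338 0.1507]
side [331. 319.] 0.56 floor [ 0.0134 -0.1933]
t 13.7 plate xy [0.0045 0.1324] z 0.0904 yaw err deg -0.01 grip 0.0133 F [-0.3 -0.   0.1]
```

View pics/top7.png

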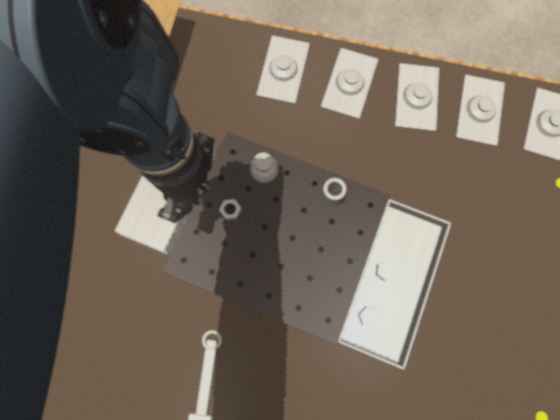

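Nuts a and c lie in the tray at plate x = 0.013 and -0.069, both at y = -0.192. I'll lower the fingers, then sweep nut b at a slight diagonal to x ≈ -0.028 so it drops between them.

servo_tool:
  steps:
    - {"hand": 215, "tx": 0, "ty": 0.6, "tz": 0, "twist": 0}
    - {"hand": 215, "tx": 0, "ty": 1.1, "tz": 0, "twist": 0}
    - {"hand": 215, "tx": 0, "ty": 1.3, "tz": 0, "twist": 0}
    - {"hand": 215, "tx": 0, "ty": 1.3, "tz": 0, "twist": 0}
    - {"hand": 215, "tx": 0, "ty": 1.3, "tz": -0.2, "twist": 0}
    - {"hand": 215, "tx": 0, "ty": 1.3, "tz": -0.4, "twist": 0}
    - {"hand": 215, "tx": 0, "ty": 1.3, "tz": -0.55, "twist": 0}
    - {"hand": 215, "tx": 0, "ty": 1.3, "tz": -0.7, "twist": 0}
    - {"hand": 215, "tx": 0, "ty": 1.3, "tz": -0.9, "twist": 0}
    - {"hand": 215, "tx": 0, "ty": 1.3, "tz": -1.1, "twist": 0}
    - {"hand": 215, "tx": 0, "ty": 1.3, "tz": -1.3, "twist": 0}
    - {"hand": 215, "tx": 0, "ty": 1.3, "tz": -1.5, "twist": 0}

```text
clock: 14.9
tool_pos: [0.5602, 0.1118, 0.0514]
tcp_rot: [-1.567, 0.127, -0.127]
wrist_force: [-0.3, 0.6, 1.4]
gripper_width: 0.0135
```

servo_tool:
  steps:
    - {"hand": 215, "tx": -0.035, "ty": 0, "tz": -0.2, "twist": 0}
    - {"hand": 215, "tx": -0.07, "ty": 0, "tz": -0.4, "twist": 0}
    - {"hand": 215, "tx": -0.105, "ty": 0, "tz": -0.6, "twist": 0}
    - {"hand": 215, "tx": -0.14, "ty": 0, "tz": -0.8, "twist": 0}
    - {"hand": 215, "tx": -0.175, "ty": 0, "tz": -1.0, "twist": 0}
    - {"hand": 215, "tx": -0.21, "ty": 0, "tz": -1.2, "twist": 0}
    - {"hand": 215, "tx": -0.245, "ty": 0, "tz": -1.4, "twist": 0}
    - {"hand": 215, "tx": -0.28, "ty": 0, "tz": -1.6, "twist": 0}
    - {"hand": 215, "tx": -0.315, "ty": 0, "tz": -1.8, "twist": 0}
    - {"hand": 215, "tx": -0.35, "ty": 0, "tz": -2.0, "twist": 0}
    - {"hand": 215, "tx": -0.385, "ty": 0, "tz": -2.2, "twist": 0}
    - {"hand": 215, "tx": -0.42, "ty": 0, "tz": -2.4, "twist": 0}

```text
clock: 16.1
tool_pos: [0.536, 0.0428, 0.0513]
tcp_rot: [-1.567, 0.127, -0.127]
wrist_force: [-0.8, 1.4, 1.2]
gripper_width: 0.0133
```

```bash
python3 -c "
from h import *
st();look(8)"
```

```text
t 16.1 plate xy [-0.0082  0.015 ] z 0.0513 yaw err deg -0.0 grip 0.0133 F [-0.8  1.4  1.2]
top nut_a 0.6 [369, 316] [-0.0709 -0.1819]
top nut_a 0.54 [385, 270] [ 0.0065 -0.1825]
top nut_a 0.51 [287, 240] [-0.0088 -0.02  ]
top spacer 0.73 [333, 191] [ 0.092  -0.0592]
side nut_a 0.87 [251, 228] [-0.0085 -0.0141]
side nut_a 0.74 [275, 344] [-0.0866 -0.2235]
side nut_a 0.74 [331, 318] [-0.0128 -0.2241]
side spacer 0.92 [323, 217] [ 0.0922 -0.0612]
side fitting 0.79 [283, 188] [0.0919 0.0599]
```

View pics/side8.png

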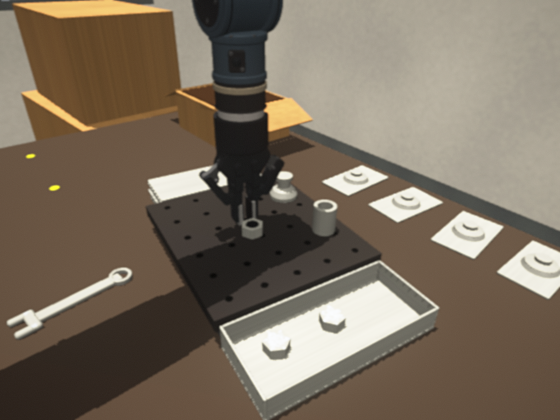

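Nut b is following the fingers at (251,228), so I'll continue.

servo_tool:
  steps:
    - {"hand": 215, "tx": -0.035, "ty": 0, "tz": -0.2, "twist": 0}
    - {"hand": 215, "tx": -0.07, "ty": 0, "tz": -0.4, "twist": 0}
    - {"hand": 215, "tx": -0.105, "ty": 0, "tz": -0.6, "twist": 0}
    - {"hand": 215, "tx": -0.14, "ty": 0, "tz": -0.8, "twist": 0}
    - {"hand": 215, "tx": -0.175, "ty": 0, "tz": -1.0, "twist": 0}
    - {"hand": 215, "tx": -0.21, "ty": 0, "tz": -1.2, "twist": 0}
    - {"hand": 215, "tx": -0.245, "ty": 0, "tz": -1.4, "twist": 0}
    - {"hand": 215, "tx": -0.28, "ty": 0, "tz": -1.6, "twist": 0}
    - {"hand": 215, "tx": -0.315, "ty": 0, "tz": -1.8, "twist": 0}
    - {"hand": 215, "tx": -0.35, "ty": 0, "tz": -2.0, "twist": 0}
    - {"hand": 215, "tx": -0.385, "ty": 0, "tz": -2.2, "twist": 0}
    - {"hand": 215, "tx": -0.42, "ty": 0, "tz": -2.4, "twist": 0}

```text
clock: 17.7
tool_pos: [0.512, -0.0263, 0.0513]
tcp_rot: [-1.567, 0.127, -0.127]
wrist_force: [-0.0, -0.0, -0.7]
gripper_width: 0.0133
```

servo_tool:
  steps:
    - {"hand": 215, "tx": -0.035, "ty": 0, "tz": -0.2, "twist": 0}
    - {"hand": 215, "tx": -0.07, "ty": 0, "tz": -0.4, "twist": 0}
    - {"hand": 215, "tx": -0.105, "ty": 0, "tz": -0.6, "twist": 0}
    - {"hand": 215, "tx": -0.14, "ty": 0, "tz": -0.8, "twist": 0}
    - {"hand": 215, "tx": -0.175, "ty": 0, "tz": -1.0, "twist": 0}
    - {"hand": 215, "tx": -0.21, "ty": 0, "tz": -1.2, "twist": 0}
    - {"hand": 215, "tx": -0.245, "ty": 0, "tz": -1.4, "twist": 0}

```text
clock: 18.4
tool_pos: [0.498, -0.0665, 0.0513]
tcp_rot: [-1.567, 0.127, -0.127]
wrist_force: [0.8, 0.5, 0.2]
gripper_width: 0.0132
```

```bash
python3 -c "
from h import *
st();look(9)"
```

```text
t 18.4 plate xy [-0.0281 -0.099 ] z 0.0513 yaw err deg -0.01 grip 0.0132 F [0.8 0.5 0.2]
top fitting 0.76 [263, 167] [0.0888 0.0615]
side nut_a 0.75 [275, 344] [-0.0867 -0.223 ]
side nut_a 0.67 [278, 275] [-0.0275 -0.1279]
side nut_a 0.6 [331, 318] [-0.013  -0.2237]
```

View pics/side9.png

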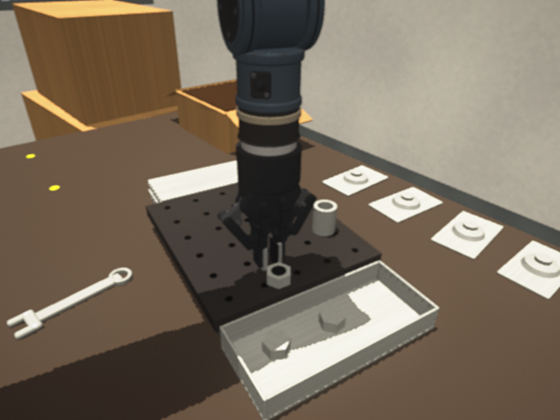

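Nut b is near the edge at (278,275). I'll push it over, then retreat upward.

servo_tool:
  steps:
    - {"hand": 215, "tx": 0, "ty": 0, "tz": -0.2, "twist": 0}
    - {"hand": 215, "tx": 0, "ty": 0, "tz": -0.4, "twist": 0}
    - {"hand": 215, "tx": 0, "ty": 0, "tz": -0.6, "twist": 0}
    - {"hand": 215, "tx": 0, "ty": 0, "tz": -0.8, "twist": 0}
    - {"hand": 215, "tx": 0, "ty": 0, "tz": -1.0, "twist": 0}
    - {"hand": 215, "tx": 0, "ty": 0, "tz": -1.2, "twist": 0}
    - {"hand": 215, "tx": 0, "ty": 0, "tz": -1.4, "twist": 0}
    - {"hand": 215, "tx": 0, "ty": 0, "tz": -1.6, "twist": 0}
    - {"hand": 215, "tx": 0, "ty": 0, "tz": -1.8, "twist": 0}
    - {"hand": 215, "tx": 0, "ty": 0, "tz": -1.8, "twist": 0}

```text
clock: 19.8
tool_pos: [0.4894, -0.1202, 0.0513]
tcp_rot: [-1.567, 0.128, -0.128]
wrist_force: [-0.1, -0.0, -0.1]
gripper_width: 0.0136
```

servo_tool:
  steps:
    - {"hand": 215, "tx": 0, "ty": -1, "tz": 0, "twist": 0}
    - {"hand": 215, "tx": 0, "ty": -2.5, "tz": 0, "twist": 0}
    - {"hand": 215, "tx": -1, "ty": -4, "tz": 1, "twist": 0}
    - {"hand": 215, "tx": -2, "ty": -5, "tz": 2, "twist": 0}
    - {"hand": 215, "tx": -3, "ty": -5, "tz": 3, "twist": 0}
    - {"hand": 215, "tx": -3, "ty": -5, "tz": 4, "twist": 0}
    - {"hand": 215, "tx": -3, "ty": -5, "tz": 4, "twist": 0}
    - {"hand": 215, "tx": -3, "ty": -5, "tz": 4, "twist": 0}

```text
clock: 20.6
tool_pos: [0.42, 0.014, 0.2014]
tcp_rot: [-1.568, 0.125, -0.126]
wrist_force: [-0.4, 0.1, 0.3]
gripper_width: 0.0129
```

```bash
python3 -c "
from h import *
st();look(10)
for n in('top','side'):
    im=eyes.get_image(n)
    for d in eyes.regions_of(n,'nut_a'):
        ys,xs=np.nonzero(d['pixels']);p=(xs.mean(),ys.mean());print(n,np.round(p),d['confidence'],'floor',pf(ray(im,p,.011)))
st()"
```

```text
t 20.6 plate xy [-0.1181 -0.0321] z 0.2014 yaw err deg 0.11 grip 0.0129 F [-0.4  0.1  0.3]
top spacer 0.64 [335, 185] [ 0.1022 -0.0596]
top fitting 0.54 [265, 163] [0.0976 0.0619]
side nut_a 0.92 [275, 344] [-0.0869 -0.2229]
side nut_a 0.71 [302, 329] [-0.0505 -0.2202]
side nut_a 0.71 [331, 318] [-0.0129 -0.224 ]
side spacer 0.65 [323, 217] [ 0.0915 -0.0619]
side fitting 0.62 [283, 188] [0.0918 0.0592]
side [302. 330.] 0.78 floor [-0.0281 -0.1895]
side [332. 319.] 0.61 floor [ 0.0145 -0.1931]
side [275. 344.] 0.59 floor [-0.0687 -0.192 ]
t 21.2 plate xy [-0.118  -0.0327] z 0.2013 yaw err deg -0.03 grip 0.013 F [-0.  -0.3 -0.2]
```

View pics/side10.png

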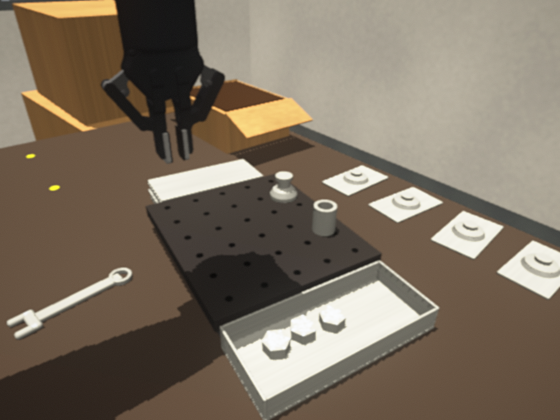

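View pics/top10.png

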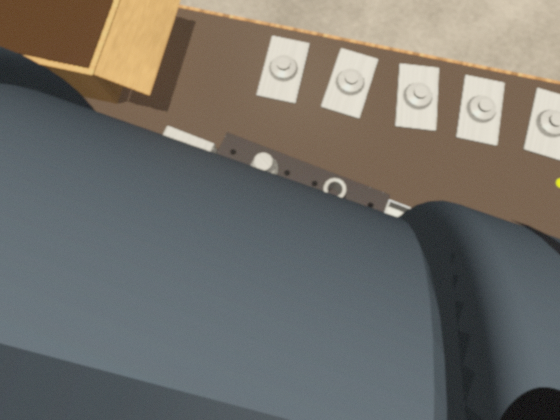

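The side view shows all three nuts lying in the tray at (275,344), (302,329) and (332,318). The plate holds only the spacer and the fitting, both upright and unmoved, and the robot is clear of everything. The arm blocks most of the top view.

```bash
python3 -c "
from station import job_done
print(job_done())"
```

```text
the job is handed in; nothing more can be done
None
```

I swept all three nuts one at a time over the plate's -y edge into the tray and handed the job in at about 21 s; it reported no verdict. The fingertips were nearly shut, and I pushed at about 50–60 mm/s.

- **Nuts:** the last side picture puts them in the tray at plate x ≈ 0.014, -0.028 and -0.069, all at y ≈ -0.19. That is inside the tray's outline and consistent with lying on its floor. All three looked at rest.
- **Bystanders:** in the same picture the spacer and the fitting were upright and within about 2 mm of where they were first measured.
- **Robot:** the gripper was well clear of everything. The wrist force readings stayed under 2 N at the end of every move; finger force on the nuts was not measured directly.

**Checks that failed or disagreed:**
- The last top picture was mostly blocked by the arm. It showed no nuts, and its partly covered spacer and fitting read about 9–10 mm off in x. I put that down to the covering, because the side view and the earlier top views agree that neither moved.
- One move call was refused because its rows left out some fields. It moved nothing.

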